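Load discs on the storage rail in order of size

ROBOT

A 7-joint arm with a two-finger parallel gripper is mounted at the origin on a cart in front of the work surface, level with it; the furniture and walls round the work are solid. World frame = base frame: x ahead of the robot, y to its left, z up, the work surface at z = 0. Lengths are in m, angles in rad, forces in N, time in s.
With the tool pointing down it reaches from about 0.4 to 0.875 m from the base axis. Payload 6.5 kg.
Tool frame: the origin (TCP) lies midway between the tips of the shut fingers; the grasp point (between the pads) lies 19 mm behind it; z points along the fingers, y is the line along which they close (so a half turn about z gives the same grasp; the last joint's range is limited). The gripper opens to 85 mm and grips with 20 to 120 N. Pads are 22 mm wide; open, the fingers measure 114 mm over their backs; the gripper's body (76 mm by 85 mm) begins 54 mm behind the grasp point. The pads swing forward as they close: fully open they stand 13 mm farther back than shut.
Start: joints at [1.253, 0.536, -0.004, 1.538, 0.003, 1.067, -0.071], TCP at [0.162, -0.629, 0.231] pointing down, gripper open.
Joint ranges: [-2.7, 2.7], [-0.37, 2.16], [-1.27, 1.26], [0.24, 2.4], [-1.31, 4.45], [0.19, 1.91], [-2.76, 2.76]. Speed limits (rad/s): [2.39, 2.39, 3.14, 3.14, 3.14, 3.14, 3.14].

INTERFACE

Orientations are given as a unit quaternion [w, x, y, z].
In Python, from station import sense, read_camera, get_calibration, order gives the robot as it stands. The module is installed in compiled form; this text tells all that it offers.
- The arm moves only by the tool carry_out, never from a script. Its argument "steps" is a list of rows, each a list of 7 numbers: the shift along the tool's x, y, z normalised to -1 to 1, where 1 is 400 mm, then the turn, a rotation vector about the tool's x, y, z normalised to -1 to 1, where 1 is 180 degrees, then the closure, from -1 (fully open) to 1 (shut). A call has 1 to 5 rows; each row shifts and turns the commanded pose from where the row before left it, along the tool's axes as they then stand; what a row does not reach is not made up. A row lasts 1/10 s, in which the tool goes at most 50 mm and 8.59 degrees, less where a joint would pass 70% of its speed; a pose out of reach is approached as far as the arm can. A call with a number of a shift or a turn outside -1 to 1 is refused whole. A call with a gripper value outside its range is refused whole. The fingers move at their own pace and stop on an object; the grip force is fixed at half the most. Time passes only in rows, so rows that do not move let the fingers close. It gives the time, the measured TCP pose, the force, the opening and the grip force at its end, in the units of the state.
- sense(): the state, without advancing time (a new reading comes with each control period).
- read_camera(name): name is "side" or "top"; returns (picture, depth): 480x640x3 uint8, blue, green, red; 480x640 float32, m along the optical axis (not along the pixel's ray), 0 where there is no reading.
- get_calibration(name): a dict with "fov_y" (degrees; the focal length in pixels is half the picture's height over the tangent of half this angle, whatever the lens; pixels are square), "cx", "cy" (the principal point, pixels), "dist_coeffs" ([k1, k2, p1, p2, k3] as OpenCV has them; the pictures are not rectified), "world_to_cam" (4x4, takes a point from world to camera coordinates). Camera axes: x right, y down, z forward; pixel columns grow to the right and rows downward; lengths in m; the calibration is good to about 2 mm. A picture is of the moment at which its call begins. get_calibration takes no time and is no camera call.
- order.job_done(): hands the job in; it is judged then, once.
The state is a dict: "time": time; "q": joint angles; "qvel": joint speeds; "joint_torque": joint torques, N m; "eef_pos": TCP position; "tcp_rot": TCP orientation; "contact_force": force on the tool from outside, world axes, zero at the start; "wrist_torque": the same for the moment, N m; "opening": finger opening in m; "gripper_force": force on a finger pad.
Only numpy, scipy, OpenCV 4.12 (cv2) and the standard library are available. Lean on these libraries where they do the work, as an engineer would, in place of code of your own. Each camera call takes 0.05 s, during which the arm holds its last target. There are 200 camera calls.

TASK

Put the four steel load discs for the motor tester back on their storage rail, one on each rubber pad, in order of size: the largest on the pad next to the upright brass pin, and each smaller one on the next pad along, down to the smallest at the far end. Stand every disc flat with its knob up, well centred on its pad, and leave the glue bottle standing where it is.

Things in the scene. Friction and masses are not known exactly. Their poses are not given: they have to be found in the camera images.
- disc_62: loose turned steel load disc, 62 mm in diameter and 14 mm thick, standing flat; from its middle a steel finger knob 16 mm in diameter rises 26 mm (same knob on all four discs), total height 40 mm; about 360 g. Origin: centre of its underside, z up along the knob
- disc_50: loose turned steel load disc, 50 mm in diameter and 14 mm thick, standing flat; from its middle a steel finger knob 16 mm in diameter rises 26 mm (same knob on all four discs), total height 40 mm; about 240 g. Origin: centre of its underside, z up along the knob
- disc_40: loose turned steel load disc, 40 mm in diameter and 14 mm thick, standing flat; from its middle a steel finger knob 16 mm in diameter rises 26 mm (same knob on all four discs), total height 40 mm; about 160 g. Origin: centre of its underside, z up along the knob
- disc_30: loose turned steel load disc, 30 mm in diameter and 14 mm thick, standing flat; from its middle a steel finger knob 16 mm in diameter rises 26 mm (same knob on all four discs), total height 40 mm; about 100 g. Origin: centre of its underside, z up along the knob
- pad_1: fixed flat round black rubber pad with a thin grey ring, 66 mm in diameter, 4 mm thick; one of four equal pads in a straight row, 78 mm apart, on the aluminium storage rail (plate 72 x 390 mm, 10 mm thick, lying on the bench), so its top is 14 mm above the bench. This is number 1 of the row counted from the robot's left. Origin: centre of the pad's underside (10 mm above the bench); its y axis runs along the row, z up
- pad_2: fixed flat round black rubber pad with a thin grey ring, 66 mm in diameter, 4 mm thick; one of four equal pads in a straight row, 78 mm apart, on the aluminium storage rail (plate 72 x 390 mm, 10 mm thick, lying on the bench), so its top is 14 mm above the bench. This is number 2 of the row counted from the robot's left. Origin: centre of the pad's underside (10 mm above the bench); its y axis runs along the row, z up
- pad_3: fixed flat round black rubber pad with a thin grey ring, 66 mm in diameter, 4 mm thick; one of four equal pads in a straight row, 78 mm apart, on the aluminium storage rail (plate 72 x 390 mm, 10 mm thick, lying on the bench), so its top is 14 mm above the bench. This is number 3 of the row counted from the robot's left. Origin: centre of the pad's underside (10 mm above the bench); its y axis runs along the row, z up
- pad_4: fixed flat round black rubber pad with a thin grey ring, 66 mm in diameter, 4 mm thick; one of four equal pads in a straight row, 78 mm apart, on the aluminium storage rail (plate 72 x 390 mm, 10 mm thick, lying on the bench), so its top is 14 mm above the bench. This is number 4 of the row counted from the robot's left. Origin: centre of the pad's underside (10 mm above the bench); its y axis runs along the row, z up
- pin: fixed upright brass pin, 15 mm in diameter, standing 18 mm high on the rail near one end, in line with the pads, 63 mm beyond the centre of the end pad; it may be at either end of the row (a flat dark plug, 3 mm high, is at the other end). Origin: centre of its foot, 10 mm above the bench
- glue_bottle: white plastic dropper bottle with a red tip, 33 mm in diameter, 89 mm tall, standing loose on the bench beyond the left end of the rail; not part of the job, leave it standing. Origin: centre of its underside
Things that resemble listed ones, but are neither listed nor needed, are in the scene too. Leave any pink or red look-alike of the disc_40 alone.

How it is judged:
At the end, for the whole second after the job is handed in: Counted from the brass pin, the pads carry the 62, 50, 40 and 30 mm discs in this order, each within 12 mm of its pad's centre, lying on the pad (underside 2 to 7 mm above the pad's underside), upright within 0.08 rad, at rest and released (((horizontal distance between pin and pad_1 below 0.1 m and horizontal distance between disc_62 and pad_1 below 0.012 m and z of disc_62 in the frame of pad_1 between 0.002 and 0.007 m and horizontal distance between disc_50 and pad_2 below 0.012 m and z of disc_50 in the frame of pad_2 between 0.002 and 0.007 m and horizontal distance between disc_40 and pad_3 below 0.012 m and z of disc_40 in the frame of pad_3 between 0.002 and 0.007 m and horizontal distance between disc_30 and pad_4 below 0.012 m and z of disc_30 in the frame of pad_4 between 0.002 and 0.007 m) or (horizontal distance between pin and pad_4 below 0.1 m and horizontal distance between disc_62 and pad_4 below 0.012 m and z of disc_62 in the frame of pad_4 between 0.002 and 0.007 m and horizontal distance between disc_50 and pad_3 below 0.012 m and z of disc_50 in the frame of pad_3 between 0.002 and 0.007 m and horizontal distance between disc_40 and pad_2 below 0.012 m and z of disc_40 in the frame of pad_2 between 0.002 and 0.007 m and horizontal distance between disc_30 and pad_1 below 0.012 m and z of disc_30 in the frame of pad_1 between 0.002 and 0.007 m)) and angle between each of disc_62, disc_50, disc_40, disc_30's own z axis and vertical below 0.08 rad and linear speed of each of disc_62, disc_50, disc_40, disc_30 below 0.01 m/s and contact force between each of disc_62, disc_50, disc_40, disc_30 and the fingers below 0.05 N); the robot touches nothing.
It fails at once if the glue bottle is shifted by more than 25 mm or knocked over (distance of glue_bottle from where it was at the start of the episode above 0.025 m or angle between glue_bottle's own z axis and vertical above 0.5 rad).
It also fails if it takes over 88 s, if anything falls off the work surface, if the arm or the gripper's body presses on something with over 40 N, if the wrist force passes 120 N, or if a joint passes its speed limit or range.

## Working session

There is one attempt and no reset: what is moved stays moved. The work goes in short steps, Python scripts to look and compute and a tool call to move; the robot and the scene stay as the last step left them, time stands still between calls to the robot, and variables do not carry over. Pictures are saved under pics/ and viewed, at most 14 in all, crops included, and the job is handed in when it is done.

Besides the shell and the picture viewer there is one more tool, called after "Emit:" by a JSON object that holds its "method" and its "body", one argument or row to a line. carry_out: Moves the arm, as the interface text tells. Its arguments: {"type":"object","properties":{"steps":{"type":"array","items":{"type":"array","items":{"type":"number"}}}},"required":["steps"]}

```bash
mkdir -p pics; cat > h.py <<'E'
import numpy as np, cv2
from station import sense, read_camera, get_calibration, order
def K(c):
    f=240/np.tan(np.radians(c["fov_y"])/2); return np.array([[f,0,c["cx"]],[0,f,c["cy"]],[0,0,1.]])
def ray(name,uv):
    c=get_calibration(name); d=np.array(c["dist_coeffs"],float)
    p=cv2.undistortPoints(np.array(uv,float).reshape(-1,1,2),K(c),d).reshape(-1,2)
    T=np.array(c["world_to_cam"]); R=T[:3,:3]; o=-R.T@T[:3,3]
    return o,np.c_[p,np.ones(len(p))]@R
def plane(name,uv,z):
    o,d=ray(name,uv); return o+d*((z-o[2])/d[:,2])[:,None]
def proj(name,P):
    c=get_calibration(name);T=np.array(c["world_to_cam"])
    return cv2.projectPoints(np.array(P,float).reshape(-1,1,3),cv2.Rodrigues(T[:3,:3])[0],T[:3,3],K(c),np.array(c["dist_coeffs"],float))[0].reshape(-1,2)
E
python3 - <<'E'
from h import *
for n in("top","side"):
    im,d=read_camera(n); cv2.imwrite(f"pics/{n}0.png",im); np.save(n+"0.npy",d)
    c=get_calibration(n);T=np.array(c["world_to_cam"]);print(n,c["fov_y"],c["dist_coeffs"],-T[:3,:3].T@T[:3,3],T[2,:3])
s=sense();print(s)
E
```

```text
top 49.63943235467066 [-0.15433774  0.          0.          0.          0.        ] [ 0.35262191 -0.02870828  0.86126789] [ 0.23171391 -0.00835043 -0.97274813]
side 54.93157723754717 [0.01214735 0.         0.         0.         0.        ] [0.27437726 0.553681   0.61894915] [ 0.30583228 -0.69157691 -0.65436075]
{'time': 0.1, 'q': array([ 1.25278511,  0.53713231, -0.00444355,  1.53877873,  0.00259644,
        1.06729556, -0.07118774]), 'qvel': array([ 0.00082278, -0.00286558,  0.00122349, -0.00271537,  0.00102938,
       -0.00114722,  0.00014681]), 'joint_torque': array([ 3.42821062e-03, -5.84562814e+01,  1.05216421e+00, -2.59777826e+01,
        1.26056420e-02,  4.57136819e-03, -7.52247843e-06]), 'eef_pos': array([ 0.16179921, -0.6289453 ,  0.23047177]), 'tcp_rot': array([-7.88656563e-04,  9.92078601e-01,  1.25616089e-01, -1.56781932e-04]), 'contact_force': array([ 0.41393244, -0.29652837, -1.05157363]), 'wrist_torque': array([-0.00889918,  0.03826709, -0.03081719]), 'gripper_force': 0.0, 'opening': 0.08554004887146023}
```

View pics/top0.png

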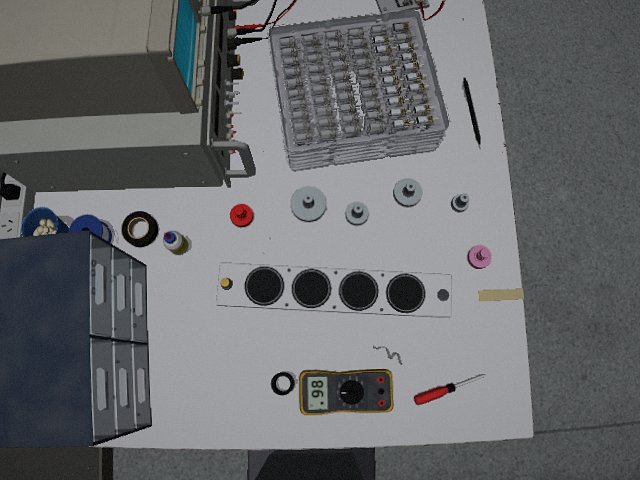

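View pics/side0.png

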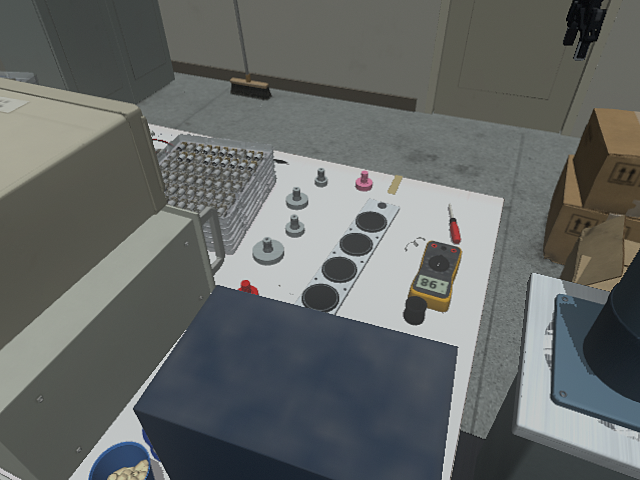

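The top view shows the brass pin at the left end of the rail (226,283), so pad_1 (265,286) takes the 62 disc. The grey discs are at (308,203), (357,212), (407,192) and (460,202). Look-alikes are red (242,215) and pink (480,257); the bottle is at (175,242). Next I measure the positions and diameters.

```bash
python3 - <<'E'
from h import *
im=cv2.imread("pics/top0.png"); d=np.load("top0.npy")
hsv=cv2.cvtColor(im,cv2.COLOR_BGR2HSV); 
c=get_calibration("top");T=np.array(c["world_to_cam"])
def blob(mask,roi,z,lab):
    x0,y0,x1,y1=roi; m=np.zeros_like(mask);m[y0:y1,x0:x1]=mask[y0:y1,x0:x1]
    for ct in cv2.findContours(m,cv2.RETR_EXTERNAL,cv2.CHAIN_APPROX_NONE)[0]:
        if cv2.contourArea(ct)<40: continue
        P=plane("top",ct.reshape(-1,2),z)[:,:2].astype(np.float32)
        e=cv2.fitEllipse(P*1000); (mx,my),r=cv2.minEnclosingCircle(P*1000)
        print(lab,"px",ct.reshape(-1,2).mean(0).round(),"ell",np.round(e[0]),np.round(e[1]),"circ",round(mx),round(my),round(2*r))
v=hsv[...,2]; s=hsv[...,1]
print("white v",v[240,350],"disc",im[203,300],im[203,308],"pad",im[286,265])
dark=((v<80)*255).astype(np.uint8)
blob(dark,(235,258,435,320),.014,"pad")
blob(((v<175)*255).astype(np.uint8),(280,175,480,235),.014,"disc")
blob(((s>100)*255).astype(np.uint8),(215,272,240,295),.028,"pin")
# knob tops via depth: points of height .034..0.045
vv,uu=np.mgrid[170:240,225:500]; uv=np.c_[uu.ravel(),vv.ravel()]
o,r=ray("top",uv); P=o+r*d[170:240,225:500].ravel()[:,None]
h=P[:,2].reshape(70,275); kn=np.zeros(im.shape[:2],np.uint8); kn[170:240,225:500]=((h>.03)&(h<.05))*255
n,l,st,ce=cv2.connectedComponentsWithStats(kn)
for i in range(1,n):
    if st[i,4]>15: print("knob",ce[i].round(1),st[i,4],plane("top",[ce[i]],.04).round(4), np.median(h[l[170:240,225:500]==i]).round(3))
cv2.imwrite("pics/crop0.png",cv2.resize(im[165:275,220:500],None,fx=2.8,fy=2.8,interpolation=cv2.INTER_CUBIC))
E
```

```text
white v 167 disc [141 137 130] [34 29 30] pad [28 24 20]
pad px [405. 291.] ell [ 467. -173.] [63. 64.] circ 467 -173 65
pad px [358. 291.] ell [473. -96.] [63. 63.] circ 473 -96 65
pad px [311. 288.] ell [478. -18.] [63. 63.] circ 478 -18 65
pad px [264. 285.] ell [484.  60.] [63. 64.] circ 484 60 65
disc px [380. 204.] ell [ 621. -141.] [118. 460.] circ 624 -142 365
pin px [225. 283.] ell [488. 121.] [14. 16.] circ 487 122 17
knob [227.  181.8] 21 [[0.6574 0.1204 0.04  ]] 0.04
knob [409.9 187.3] 86 [[ 0.6414 -0.1874  0.04  ]] 0.04
knob [307.4 198.5] 90 [[ 0.6246 -0.0148  0.04  ]] 0.04
knob [463.4 198. ] 84 [[ 0.6212 -0.2775  0.04  ]] 0.04
knob [357.3 208.3] 86 [[ 0.6059 -0.0971  0.04  ]] 0.041
knob [239.3 211.2] 92 [[0.605  0.0984 0.04  ]] 0.04
```

View pics/crop0.png

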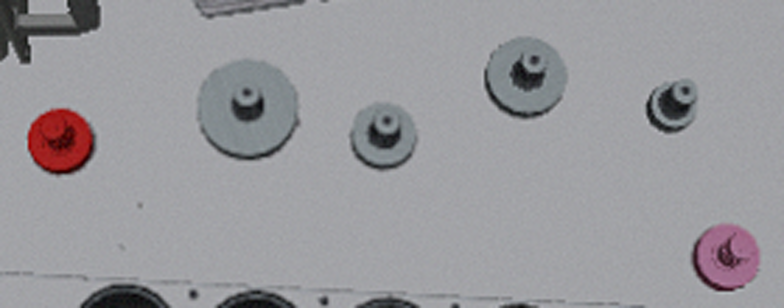

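The crop confirms the order left to right: 62 (248,108), 40 (383,135), 50 (525,77) and 30 (671,105). The crop diameters of 99, 64, 81 and 47 px fit that ratio. The coloured red and pink ones get left alone. The pads are 78 mm apart, as specified. Moving towards disc_30 at (0.621,-0.278).

Emit:
{"method": "carry_out", "body": {
  "steps": [
    [0, 0, 0.08, 0, 0, 0.04, 0],
    [0, 0, 0.08, 0, 0, 0.04, 0],
    [0.095, -0.0725, 0, 0, 0, 0, 0],
    [0.095, -0.0725, 0, 0, 0, 0, 0],
    [0.095, -0.0725, 0, 0, 0, 0, 0]
  ]
}}

```text
time: 0.6
eef_pos: [0.2767, -0.541, 0.1665]
tcp_rot: [-0.001, 1.0, -0.0, -0.0]
contact_force: [0.7, -1.8, 0.9]
opening: 0.0425
gripper_force: 0.0
```

Emit:
{"method": "carry_out", "body": {
  "steps": [
    [0.095, -0.0725, 0, 0, 0, 0, 0],
    [0.095, -0.0725, 0, 0, 0, 0, 0],
    [0.095, -0.0725, 0, 0, 0, 0, 0],
    [0.095, -0.0725, 0, 0, 0, 0, 0],
    [0.095, -0.0725, 0, 0, 0, 0, 0]
  ]
}}

```text
time: 1.1
eef_pos: [0.467, -0.3958, 0.167]
tcp_rot: [-0.0, 1.0, 0.0, -0.0]
contact_force: [0.8, -0.9, 1.1]
opening: 0.0424
gripper_force: 0.0
```

```bash
python3 - <<'E'
from h import *
uv=np.array([[247,92],[387,120],[535,62],[684,91]])/2.8-.32+[220,165]
print(plane("top",uv,.04).round(4))
uv=np.array([[248,108],[383,135],[525,77],[671,105]])/2.8-.32+[220,165]
print(plane("top",uv,.012).round(4))
s=sense();print(s["time"],s["eef_pos"],s["tcp_rot"],s["opening"],s["q"])
E
```

```text
[[ 0.6263 -0.0157  0.04  ]
 [ 0.6073 -0.0982  0.04  ]
 [ 0.6422 -0.1888  0.04  ]
 [ 0.6227 -0.2786  0.04  ]]
[[ 0.6253 -0.0157  0.012 ]
 [ 0.6064 -0.0978  0.012 ]
 [ 0.6424 -0.1874  0.012 ]
 [ 0.6229 -0.2779  0.012 ]]
1.1 [ 0.46695222 -0.39581301  0.16703311] [-1.38889942e-04  9.99999936e-01  2.19358177e-04 -2.44350185e-04] 0.0423555719315368 [ 0.63220607  0.54466384 -0.00360039  1.69710891  0.00246127  0.90038283
 -0.94276124]
```

Emit:
{"method": "carry_out", "body": {
  "steps": [
    [0.0972, -0.0737, 0.02, 0, 0, 0, 0],
    [0.0972, -0.0737, 0.02, 0, 0, 0, 0],
    [0.0972, -0.0737, 0.02, 0, 0, 0, 0],
    [0.0972, -0.0737, 0.02, 0, 0, 0, 0],
    [0, 0, 0.1, 0, 0, 0, 0]
  ]
}}

```text
time: 1.6
eef_pos: [0.6314, -0.2714, 0.0986]
tcp_rot: [-0.001, 1.0, 0.005, 0.006]
contact_force: [1.2, 0.9, 0.5]
opening: 0.043
gripper_force: 0.0
```

Emit:
{"method": "carry_out", "body": {
  "steps": [
    [0, 0, 0.09, 0, 0, 0, 0],
    [0, 0, 0, 0, 0, 0, 0]
  ]
}}

```text
time: 1.8
eef_pos: [0.617, -0.2771, 0.0535]
tcp_rot: [-0.002, 1.0, 0.001, -0.005]
contact_force: [-0.6, 0.2, 0.5]
opening: 0.0423
gripper_force: 0.0
```

```bash
python3 - <<'E'
from h import *
s=sense();print(s["eef_pos"])
a,_=read_camera("side");b,_=read_camera("top")
u=proj("side",[[.6225,-.278,.03]])[0].astype(int);w=proj("top",[[.6225,-.278,.03]])[0].astype(int);print(u,w)
f=lambda i,p:cv2.resize(i[p[1]-50:p[1]+50,p[0]-50:p[0]+50],(400,400),interpolation=cv2.INTER_CUBIC)
cv2.imwrite("pics/g30.png",np.hstack([f(a,u),f(b,w)]))
E
```

```text
[ 0.61697407 -0.2771491   0.05345406]
[320 172] [462 199]
```

View pics/g30.png

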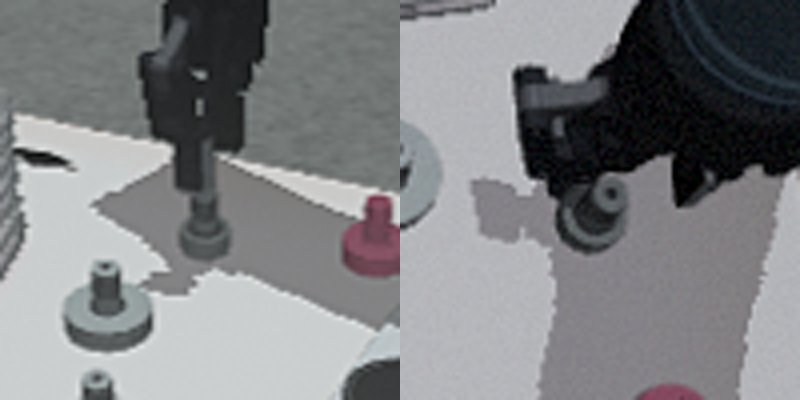

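Side crop: the fingers straddle the knob of disc_30, about at (205,205). The arm still swings a bit after stopping, so let it settle.

Emit:
{"method": "carry_out", "body": {
  "steps": [
    [0, 0, 0, 0, 0, 0, 0],
    [0, 0, 0, 0, 0, 0, 0],
    [0, 0, 0, 0, 0, 0, 0]
  ]
}}

```text
time: 2.2
eef_pos: [0.6221, -0.28, 0.061]
tcp_rot: [0.0, 1.0, 0.0, 0.001]
contact_force: [-0.4, 0.1, -0.6]
opening: 0.0426
gripper_force: 0.0
```

Emit:
{"method": "carry_out", "body": {
  "steps": [
    [0, -0.005, 0.04, 0, 0, 0, 0],
    [0, 0, 0.04, 0, 0, 0, 0],
    [0, 0, 0.025, 0, 0, 0, 0],
    [0, 0, 0, 0, 0, 0, 0],
    [0, 0, 0, 0, 0, 0, 0]
  ]
}}

```text
time: 2.7
eef_pos: [0.6209, -0.2773, 0.0165]
tcp_rot: [-0.0, 1.0, 0.0, -0.001]
contact_force: [0.1, -0.2, 0.0]
opening: 0.0427
gripper_force: 0.0
```

Emit:
{"method": "carry_out", "body": {
  "steps": [
    [0, 0, 0, 0, 0, 0, 1],
    [0, 0, 0, 0, 0, 0, 1],
    [0, 0, 0, 0, 0, 0, 1],
    [0, 0, 0, 0, 0, 0, 1],
    [0, 0, 0, 0, 0, 0, 1]
  ]
}}

```text
time: 3.2
eef_pos: [0.6219, -0.2777, 0.018]
tcp_rot: [0.0, 1.0, 0.0, 0.001]
contact_force: [0.3, -1.2, 5.2]
opening: 0.014
gripper_force: 58.8
```

Emit:
{"method": "carry_out", "body": {
  "steps": [
    [0, 0, -0.03, 0, 0, 0, 1],
    [0, 0, -0.06, 0, 0, 0, 1],
    [0, 0, -0.06, 0, 0, 0, 1],
    [0, 0, 0, 0, 0, 0, 1]
  ]
}}

```text
time: 3.6
eef_pos: [0.6236, -0.2783, 0.0813]
tcp_rot: [0.001, 1.0, 0.0, 0.003]
contact_force: [1.2, -0.1, -0.5]
opening: 0.0139
gripper_force: 58.6
```

```bash
python3 - <<'E'
from h import *
s=sense();print(s["eef_pos"],s["opening"],s["gripper_force"])
a,_=read_camera("side");b,_=read_camera("top")
u=proj("side",[[.6225,-.278,.07]])[0].astype(int);w=proj("top",[[.6225,-.278,.07]])[0].astype(int);print(u,w)
f=lambda i,p:cv2.resize(i[p[1]-50:p[1]+50,p[0]-50:p[0]+50],(400,400),interpolation=cv2.INTER_CUBIC)
cv2.imwrite("pics/l30.png",np.hstack([f(a,u),f(b,w)]))
E
```

```text
[ 0.62357502 -0.27829479  0.08125573] 0.013939902497942218 58.557833433151245
[320 157] [468 191]
```

View pics/l30.png

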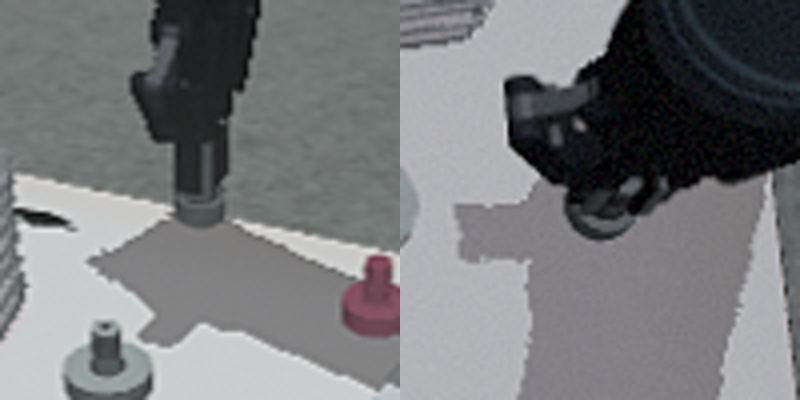

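disc_30 is held upright just below the fingertips (side crop at (200,210)). Carrying it to pad_4.

Emit:
{"method": "carry_out", "body": {
  "steps": [
    [-0.0388, -0.0262, 0, 0, 0, 0, 1],
    [-0.0775, -0.0525, 0, 0, 0, 0, 1],
    [-0.0775, -0.0525, 0, 0, 0, 0, 1],
    [-0.0775, -0.0525, 0, 0, 0, 0, 1],
    [-0.0775, -0.0525, 0, 0, 0, 0, 1]
  ]
}}

```text
time: 4.2
eef_pos: [0.4791, -0.1817, 0.0762]
tcp_rot: [-0.0, 1.0, 0.0, -0.001]
contact_force: [0.3, 0.4, -1.0]
opening: 0.0139
gripper_force: 58.6
```

Emit:
{"method": "carry_out", "body": {
  "steps": [
    [-0.0388, -0.0262, 0, 0, 0, 0, 1],
    [0, 0, 0.03, 0, 0, 0, 1],
    [0, 0, 0.03, 0, 0, 0, 1],
    [0, 0, 0, 0, 0, 0, 1],
    [0, 0, 0, 0, 0, 0, 1]
  ]
}}

```text
time: 4.7
eef_pos: [0.4664, -0.1729, 0.0525]
tcp_rot: [-0.0, 1.0, 0.0, -0.001]
contact_force: [0.1, -0.7, -0.2]
opening: 0.014
gripper_force: 58.6
```

```bash
python3 - <<'E'
from h import *
s=sense();print(s["eef_pos"],s["opening"],s["tcp_rot"])
a,_=read_camera("side");b,_=read_camera("top")
u=proj("side",[[.467,-.173,.014]])[0].astype(int);w=proj("top",[[.467,-.173,.014]])[0].astype(int);print(u,w)
f=lambda i,p:cv2.resize(i[p[1]-50:p[1]+50,p[0]-50:p[0]+50],(400,400),interpolation=cv2.INTER_CUBIC)
cv2.imwrite("pics/p30.png",np.hstack([f(a,u),f(b,w)]))
E
```

```text
[ 0.46640544 -0.1728699   0.05246221] 0.013985308263175638 [-6.76899107e-05  9.99999870e-01  1.80756723e-05 -5.04479023e-04]
[370 220] [405 292]
```

View pics/p30.png

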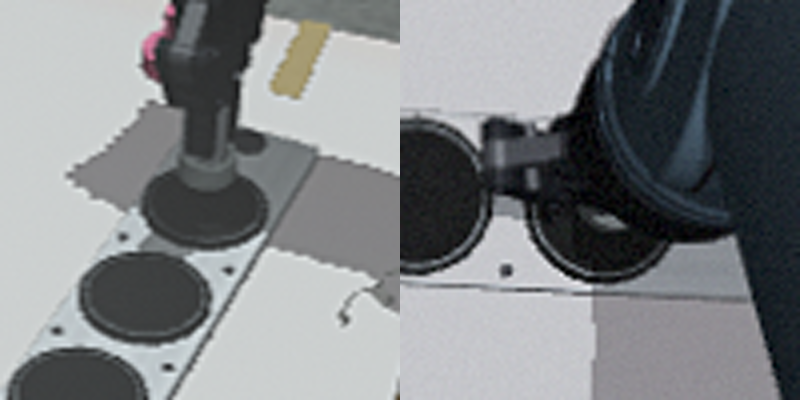

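The side view shows disc_30 centred above pad_4 at (207,172), with the pad centre at (205,205). Lowering and releasing.

Emit:
{"method": "carry_out", "body": {
  "steps": [
    [0, 0, 0.03, 0, 0, 0, 1],
    [0, 0, 0.02, 0, 0, 0, 1],
    [0, 0, 0, 0, 0, 0, 1],
    [0, 0, 0, 0, 0, 0, 1]
  ]
}}

```text
time: 5.2
eef_pos: [0.4659, -0.1724, 0.0327]
tcp_rot: [-0.0, 1.0, 0.0, -0.0]
contact_force: [-0.7, 0.6, -0.6]
opening: 0.0136
gripper_force: 58.7
```

Emit:
{"method": "carry_out", "body": {
  "steps": [
    [0, 0, 0, 0, 0, 0, 0],
    [0, 0, 0, 0, 0, 0, 0],
    [0, 0, 0, 0, 0, 0, 0],
    [0, 0, -0.05, 0, 0, 0, 0],
    [0, 0, -0.1, 0, 0, 0, 0]
  ]
}}

```text
time: 5.7
eef_pos: [0.4641, -0.1718, 0.092]
tcp_rot: [-0.001, 1.0, 0.0, -0.003]
contact_force: [-0.1, -0.1, 0.4]
opening: 0.0423
gripper_force: 0.0
```

Emit:
{"method": "carry_out", "body": {
  "steps": [
    [0.0437, -0.0233, 0, 0, 0, 0, 0],
    [0.0875, -0.0466, 0, 0, 0, 0, 0],
    [0.0875, -0.0466, 0, 0, 0, 0, 0],
    [0.0875, -0.0466, 0, 0, 0, 0, 0],
    [0.0437, -0.0233, 0, 0, 0, 0, 0]
  ]
}}

```text
time: 6.2
eef_pos: [0.6093, -0.0948, 0.0937]
tcp_rot: [-0.001, 1.0, 0.002, 0.001]
contact_force: [0.6, 1.3, -0.6]
opening: 0.0432
gripper_force: 0.0
```

Emit:
{"method": "carry_out", "body": {
  "steps": [
    [0, 0, 0.03, 0, 0, 0, 0],
    [0, 0, 0.03, 0, 0, 0, 0],
    [0, 0, 0, 0, 0, 0, 0],
    [0, 0, 0, 0, 0, 0, 0],
    [0, 0, 0, 0, 0, 0, 0]
  ]
}}

```text
time: 6.7
eef_pos: [0.6056, -0.0987, 0.0695]
tcp_rot: [0.0, 1.0, -0.0, -0.0]
contact_force: [-0.8, -0.5, 0.6]
opening: 0.0429
gripper_force: 0.0
```

```bash
python3 - <<'E'
from h import *
s=sense();print(s["time"],s["eef_pos"],s["opening"],s["tcp_rot"])
a,_=read_camera("side");b,_=read_camera("top")
f=lambda i,P:(lambda p:cv2.resize(i[p[1]-50:p[1]+50,p[0]-50:p[0]+50],(400,400),interpolation=cv2.INTER_CUBIC))(proj("side" if i is a else "top",[P])[0].astype(int))
cv2.imwrite("pics/g40.png",np.hstack([f(a,[.607,-.098,.03]),f(b,[.467,-.173,.028])]))
print(proj("top",[[.467,-.173,.054]])-proj("top",[[.467,-.173,.028]]).astype(int)+50)
E
```

```text
6.7 [ 0.60561262 -0.09869602  0.06946762] 0.042868999911389566 [ 1.57942981e-04  9.99999918e-01 -3.61030067e-04 -9.71972874e-05]
[[53.1336568  48.31827931]]
```

View pics/g40.png

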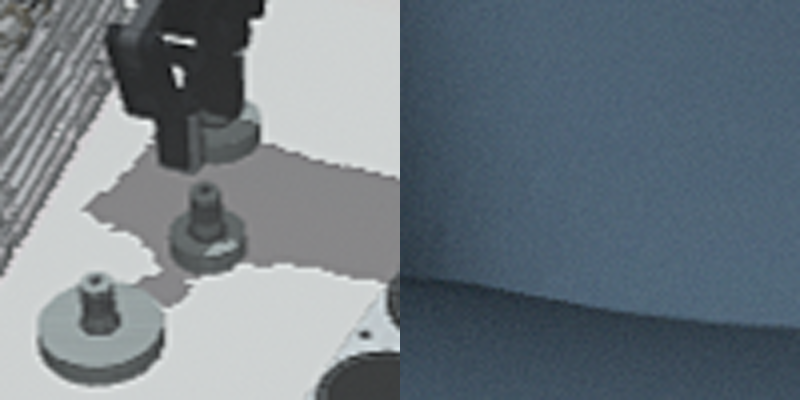

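Side crop: the open fingers are above disc_40's knob (205,195); the arm hides pad_4. Descend, grip and lift.

Emit:
{"method": "carry_out", "body": {
  "steps": [
    [0.002, -0.001, 0.05, 0, 0, 0, 0],
    [0, 0, 0.05, 0, 0, 0, 0],
    [0, 0, 0.026, 0, 0, 0, 0],
    [0, 0, 0, 0, 0, 0, 0],
    [0, 0, 0, 0, 0, 0, 0]
  ]
}}

```text
time: 7.3
eef_pos: [0.6073, -0.0976, 0.0194]
tcp_rot: [0.0, 1.0, 0.0, 0.0]
contact_force: [-0.7, 0.0, -0.3]
opening: 0.0425
gripper_force: 0.0
```

Emit:
{"method": "carry_out", "body": {
  "steps": [
    [0, 0, 0, 0, 0, 0, 1],
    [0, 0, 0, 0, 0, 0, 1],
    [0, 0, 0, 0, 0, 0, 1],
    [0, 0, 0, 0, 0, 0, 1],
    [0, 0, 0, 0, 0, 0, 1]
  ]
}}

```text
time: 7.8
eef_pos: [0.6077, -0.0976, 0.02]
tcp_rot: [0.0, 1.0, 0.0, 0.001]
contact_force: [-1.2, 0.4, 6.6]
opening: 0.0136
gripper_force: 58.6
```

Emit:
{"method": "carry_out", "body": {
  "steps": [
    [0, 0, -0.03, 0, 0, 0, 1],
    [0, 0, -0.06, 0, 0, 0, 1],
    [0, 0, -0.06, 0, 0, 0, 1],
    [0, 0, -0.04, 0, 0, 0, 1],
    [0, 0, 0, 0, 0, 0, 1]
  ]
}}

```text
time: 8.3
eef_pos: [0.6087, -0.0976, 0.0975]
tcp_rot: [0.0, 1.0, 0.0, 0.002]
contact_force: [-0.2, -0.3, -0.9]
opening: 0.0134
gripper_force: 58.6
```

Emit:
{"method": "carry_out", "body": {
  "steps": [
    [-0.042, -0.004, 0, 0, 0, 0, 1],
    [-0.084, 0, 0, 0, 0, 0, 1],
    [-0.084, 0, 0, 0, 0, 0, 1],
    [-0.084, 0, 0, 0, 0, 0, 1],
    [-0.042, 0, 0, 0, 0, 0, 1]
  ]
}}

```text
time: 8.8
eef_pos: [0.4681, -0.0959, 0.0937]
tcp_rot: [-0.0, 1.0, -0.0, -0.002]
contact_force: [0.1, -0.1, -1.6]
opening: 0.0137
gripper_force: 58.6
```

Emit:
{"method": "carry_out", "body": {
  "steps": [
    [0, 0, 0.05, 0, 0, 0, 1],
    [0, 0, 0.05, 0, 0, 0, 1],
    [0, 0, 0, 0, 0, 0, 1],
    [0, 0, 0, 0, 0, 0, 1],
    [0, 0, 0, 0, 0, 0, 1]
  ]
}}

```text
time: 9.3
eef_pos: [0.4729, -0.096, 0.0554]
tcp_rot: [0.0, 1.0, 0.0, 0.0]
contact_force: [0.2, -0.6, -2.4]
opening: 0.0137
gripper_force: 58.7
```

```bash
python3 - <<'E'
from h import *
s=sense();print(s["time"],s["eef_pos"],s["opening"],s["tcp_rot"])
a,_=read_camera("side")
p=proj("side",[[.473,-.096,.014]])[0].astype(int)
cv2.imwrite("pics/p40.png",cv2.resize(a[p[1]-60:p[1]+50,p[0]-50:p[0]+60],(440,440),interpolation=cv2.INTER_CUBIC))
E
```

```text
9.3 [ 0.47294581 -0.09596499  0.0553654 ] 0.013670855173838491 [4.93707092e-05 9.99999921e-01 2.27887137e-04 3.22515839e-04]
```

View pics/p40.png

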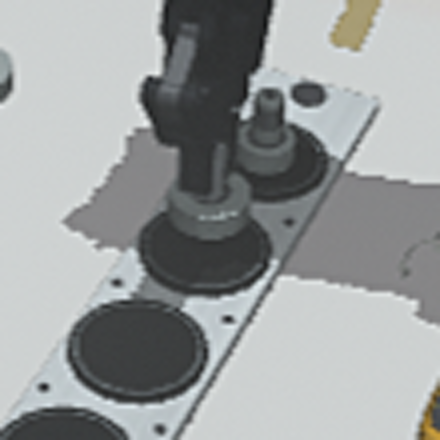

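disc_30 stands upright in the middle of pad_4 (265,150), and disc_40 is over pad_3. Lower, release, and go on to disc_50.

Emit:
{"method": "carry_out", "body": {
  "steps": [
    [0, 0, 0.03, 0, 0, 0, 1],
    [0, 0, 0.0225, 0, 0, 0, 1],
    [0, 0, 0, 0, 0, 0, 1],
    [0, 0, 0, 0, 0, 0, 1]
  ]
}}

```text
time: 9.75
eef_pos: [0.472, -0.0958, 0.0333]
tcp_rot: [-0.0, 1.0, 0.0, -0.001]
contact_force: [0.5, -0.1, -0.8]
opening: 0.0136
gripper_force: 62.0
```

Emit:
{"method": "carry_out", "body": {
  "steps": [
    [0, 0, 0, 0, 0, 0, 0],
    [0, 0, 0, 0, 0, 0, 0],
    [0, 0, 0, 0, 0, 0, 0],
    [0, 0, -0.05, 0, 0, 0, 0],
    [0, 0, -0.1, 0, 0, 0, 0]
  ]
}}

```text
time: 10.25
eef_pos: [0.4704, -0.0956, 0.0927]
tcp_rot: [-0.0, 1.0, 0.0, -0.003]
contact_force: [1.3, -0.2, -0.5]
opening: 0.0429
gripper_force: 0.0
```

Emit:
{"method": "carry_out", "body": {
  "steps": [
    [0.042, 0.023, 0, 0, 0, 0, 0],
    [0.0845, 0.046, 0, 0, 0, 0, 0],
    [0.0845, 0.046, 0, 0, 0, 0, 0],
    [0.0845, 0.046, 0, 0, 0, 0, 0],
    [0.0845, 0.046, 0, 0, 0, 0, 0]
  ]
}}

```text
time: 10.75
eef_pos: [0.6257, -0.1794, 0.094]
tcp_rot: [0.0, 1.0, 0.0, 0.0]
contact_force: [0.4, 0.2, 0.0]
opening: 0.0427
gripper_force: 0.0
```

Emit:
{"method": "carry_out", "body": {
  "steps": [
    [0.042, 0.023, 0, 0, 0, 0, 0],
    [0, 0, 0.03, 0, 0, 0, 0],
    [0, 0, 0.03, 0, 0, 0, 0],
    [0, 0, 0, 0, 0, 0, 0],
    [0, 0, 0, 0, 0, 0, 0]
  ]
}}

```text
time: 11.25
eef_pos: [0.6399, -0.1869, 0.0691]
tcp_rot: [-0.0, 1.0, 0.001, -0.001]
contact_force: [0.5, 0.1, 0.5]
opening: 0.0423
gripper_force: 0.0
```

```bash
python3 - <<'E'
from h import *
d=np.load("top0.npy"); vv,uu=np.mgrid[0:200,200:480]
o,r=ray("top",np.c_[uu.ravel(),vv.ravel()]); P=o+r*d[0:200,200:480].ravel()[:,None]
for y0 in(-.24,-.19,-.14,-.09,-.04,.01):
    m=(abs(P[:,1]-y0)<.03)&(P[:,2]>.05); Q=P[m]; print(y0,Q[:,0].min().round(3) if len(Q) else None, Q[:,2].max().round(3))
a,_=read_camera("side"); s=sense();print(s["eef_pos"])
p=proj("side",[[.642,-.188,.03]])[0].astype(int)
cv2.imwrite("pics/g50.png",cv2.resize(a[p[1]-60:p[1]+90,p[0]-50:p[0]+100],(600,600),interpolation=cv2.INTER_CUBIC))
E
```

```text
-0.24 0.716 0.101
-0.19 0.709 0.1
-0.14 0.702 0.1
-0.09 0.695 0.101
-0.04 0.353 0.861
0.01 0.683 0.102
[ 0.64059251 -0.18714697  0.06977744]
```

View pics/g50.png

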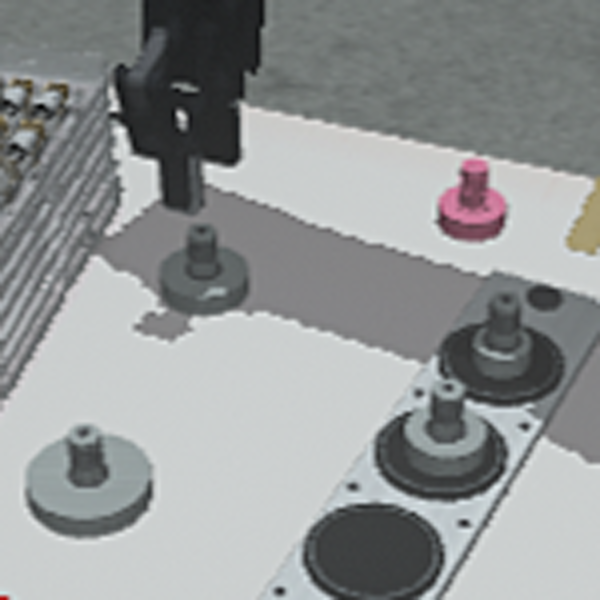

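Two discs are placed well, the 30 at (500,355) and the 40 at (445,440). The fingers are above disc_50's knob (203,245), and the tray is over 20 mm clear of the gripper's body. Descend and grip.

Emit:
{"method": "carry_out", "body": {
  "steps": [
    [0.002, 0, 0.05, 0, 0, 0, 0],
    [0, 0, 0.05, 0, 0, 0, 0],
    [0, 0, 0.026, 0, 0, 0, 0],
    [0, 0, 0, 0, 0, 0, 0],
    [0, 0, 0, 0, 0, 0, 0]
  ]
}}

```text
time: 11.8
eef_pos: [0.6425, -0.1879, 0.0202]
tcp_rot: [0.0, 1.0, 0.0, 0.0]
contact_force: [0.4, 0.9, -0.3]
opening: 0.0426
gripper_force: 0.0
```

Emit:
{"method": "carry_out", "body": {
  "steps": [
    [0, 0, 0, 0, 0, 0, 1],
    [0, 0, 0, 0, 0, 0, 1],
    [0, 0, 0, 0, 0, 0, 1],
    [0, 0, 0, 0, 0, 0, 1],
    [0, 0, 0, 0, 0, 0, 1]
  ]
}}

```text
time: 12.3
eef_pos: [0.643, -0.1882, 0.0208]
tcp_rot: [0.0, 1.0, 0.0, 0.001]
contact_force: [-1.8, 0.1, 5.9]
opening: 0.0137
gripper_force: 58.5
```

Emit:
{"method": "carry_out", "body": {
  "steps": [
    [0, 0, -0.03, 0, 0, 0, 1],
    [0, 0, -0.06, 0, 0, 0, 1],
    [0, 0, -0.06, 0, 0, 0, 1],
    [0, 0, -0.06, 0, 0, 0, 1],
    [0, 0, 0, 0, 0, 0, 1]
  ]
}}

```text
time: 12.8
eef_pos: [0.6446, -0.1885, 0.1076]
tcp_rot: [0.001, 1.0, 0.0, 0.003]
contact_force: [1.0, 0.0, -3.3]
opening: 0.0138
gripper_force: 58.5
```

Emit:
{"method": "carry_out", "body": {
  "steps": [
    [-0.034, -0.0355, 0, 0, 0, 0, 1],
    [-0.0685, -0.071, 0, 0, 0, 0, 1],
    [-0.0685, -0.071, 0, 0, 0, 0, 1],
    [-0.0685, -0.071, 0, 0, 0, 0, 1],
    [-0.0685, -0.071, 0, 0, 0, 0, 1]
  ]
}}

```text
time: 13.3
eef_pos: [0.5169, -0.059, 0.1028]
tcp_rot: [-0.0, 1.0, 0.0, -0.001]
contact_force: [1.0, 0.3, -2.4]
opening: 0.0134
gripper_force: 58.7
```

Emit:
{"method": "carry_out", "body": {
  "steps": [
    [-0.0685, -0.071, 0, 0, 0, 0, 1],
    [-0.034, -0.0355, 0, 0, 0, 0, 1],
    [0, 0, 0.06, 0, 0, 0, 1],
    [0, 0, 0.06, 0, 0, 0, 1],
    [0, 0, 0, 0, 0, 0, 1]
  ]
}}

```text
time: 13.8
eef_pos: [0.475, -0.0173, 0.053]
tcp_rot: [0.0, 1.0, 0.001, -0.003]
contact_force: [-0.7, -0.7, -2.8]
opening: 0.0136
gripper_force: 58.7
```

Emit:
{"method": "carry_out", "body": {
  "steps": [
    [0, 0, 0, 0, 0, 0, 1],
    [0, 0, 0, 0, 0, 0, 1],
    [0, 0, 0, 0, 0, 0, 1]
  ]
}}

```text
time: 14.1
eef_pos: [0.4787, -0.0177, 0.0564]
tcp_rot: [-0.0, 1.0, 0.0, 0.001]
contact_force: [-0.7, 0.0, -2.3]
opening: 0.0141
gripper_force: 58.7
```

Emit:
{"method": "carry_out", "body": {
  "steps": [
    [0, 0, 0.03, 0, 0, 0, 1],
    [0, 0, 0.023, 0, 0, 0, 1],
    [0, 0, 0, 0, 0, 0, 1],
    [0, 0, 0, 0, 0, 0, 1]
  ]
}}

```text
time: 14.5
eef_pos: [0.4774, -0.0175, 0.0336]
tcp_rot: [0.0, 1.0, 0.0, -0.001]
contact_force: [0.5, 0.5, -1.9]
opening: 0.0133
gripper_force: 62.4
```

Emit:
{"method": "carry_out", "body": {
  "steps": [
    [0, 0, 0, 0, 0, 0, 0],
    [0, 0, 0, 0, 0, 0, 0],
    [0, 0, 0, 0, 0, 0, 0],
    [0, 0, -0.05, 0, 0, 0, 0],
    [0, 0, -0.1, 0, 0, 0, 0]
  ]
}}

```text
time: 15.0
eef_pos: [0.4758, -0.0175, 0.0931]
tcp_rot: [0.0, 1.0, 0.0, -0.003]
contact_force: [0.6, 0.2, 0.4]
opening: 0.0426
gripper_force: 0.0
```

Emit:
{"method": "carry_out", "body": {
  "steps": [
    [0.046, -0.005, 0, 0, 0, 0, 0],
    [0.0925, 0, 0, 0, 0, 0, 0],
    [0.0925, 0, 0, 0, 0, 0, 0],
    [0.0925, 0, 0, 0, 0, 0, 0],
    [0.046, 0, 0, 0, 0, 0, 0]
  ]
}}

```text
time: 15.5
eef_pos: [0.6288, -0.0153, 0.0947]
tcp_rot: [-0.0, 1.0, 0.0, 0.001]
contact_force: [-0.3, 0.1, -0.3]
opening: 0.0428
gripper_force: 0.0
```

Emit:
{"method": "carry_out", "body": {
  "steps": [
    [0, 0, 0.03, 0, 0, 0, 0],
    [0, 0, 0.03, 0, 0, 0, 0],
    [0, 0, 0, 0, 0, 0, 0],
    [0, 0, 0, 0, 0, 0, 0],
    [0, 0, 0, 0, 0, 0, 0]
  ]
}}

```text
time: 16.0
eef_pos: [0.6252, -0.0154, 0.0705]
tcp_rot: [0.0, 1.0, 0.0, -0.0]
contact_force: [-0.6, 0.3, -0.6]
opening: 0.0425
gripper_force: 0.0
```

```bash
python3 - <<'E'
from h import *
a,_=read_camera("side"); s=sense();print(s["time"],s["eef_pos"])
p=proj("side",[[.626,-.0155,.03]])[0].astype(int)
cv2.imwrite("pics/g62.png",cv2.resize(a[p[1]-60:p[1]+90,p[0]-50:p[0]+100],(600,600),interpolation=cv2.INTER_CUBIC))
E
```

```text
16.05 [ 0.6255364  -0.01544371  0.07072816]
```

View pics/g62.png

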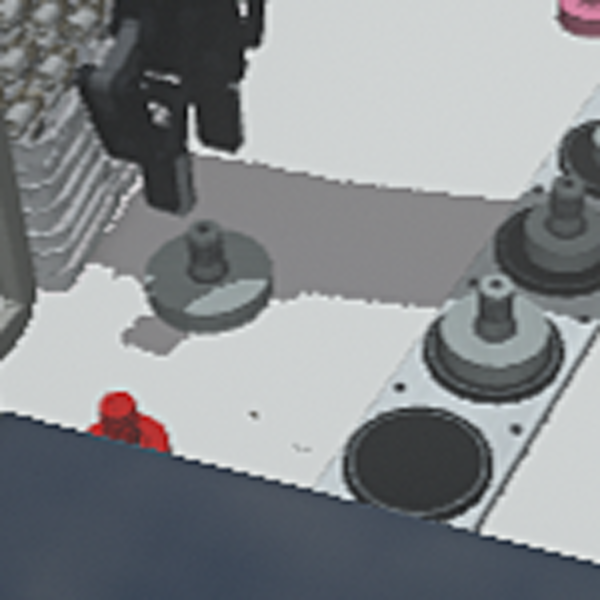

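disc_50 is centred on pad_2 at (493,345). The fingers are above disc_62's knob (205,245), and its pad_1 is at (418,460). Descend and grip.

Emit:
{"method": "carry_out", "body": {
  "steps": [
    [0, 0, 0.04, 0, 0, 0, 0],
    [0, 0, 0.05, 0, 0, 0, 0],
    [0, 0, 0.036, 0, 0, 0, 0],
    [0, 0, 0, 0, 0, 0, 0],
    [0, 0, 0, 0, 0, 0, 0]
  ]
}}

```text
time: 16.55
eef_pos: [0.6255, -0.0154, 0.0195]
tcp_rot: [0.0, 1.0, 0.0, -0.0]
contact_force: [0.1, 0.1, 0.7]
opening: 0.0429
gripper_force: 0.0
```

Emit:
{"method": "carry_out", "body": {
  "steps": [
    [0, 0, 0, 0, 0, 0, 1],
    [0, 0, 0, 0, 0, 0, 1],
    [0, 0, 0, 0, 0, 0, 1],
    [0, 0, 0, 0, 0, 0, 1],
    [0, 0, 0, 0, 0, 0, 1]
  ]
}}

```text
time: 17.05
eef_pos: [0.6265, -0.0155, 0.0209]
tcp_rot: [0.0, 1.0, 0.0, 0.001]
contact_force: [-1.4, 0.5, 6.6]
opening: 0.0137
gripper_force: 58.6
```

Emit:
{"method": "carry_out", "body": {
  "steps": [
    [0, 0, -0.03, 0, 0, 0, 1],
    [0, 0, -0.06, 0, 0, 0, 1],
    [0, 0, -0.06, 0, 0, 0, 1],
    [0, 0, -0.06, 0, 0, 0, 1],
    [0, 0, 0, 0, 0, 0, 1]
  ]
}}

```text
time: 17.55
eef_pos: [0.628, -0.0154, 0.1073]
tcp_rot: [-0.0, 1.0, 0.0, 0.003]
contact_force: [1.5, 0.0, -3.4]
opening: 0.0133
gripper_force: 58.6
```

Emit:
{"method": "carry_out", "body": {
  "steps": [
    [-0.0444, -0.0236, 0, 0, 0, 0, 1],
    [-0.0888, -0.0472, 0, 0, 0, 0, 1],
    [-0.0888, -0.0472, 0, 0, 0, 0, 1],
    [-0.0888, -0.0472, 0, 0, 0, 0, 1],
    [-0.0444, -0.0236, 0, 0, 0, 0, 1]
  ]
}}

```text
time: 18.05
eef_pos: [0.4786, 0.0614, 0.1024]
tcp_rot: [0.0, 1.0, 0.001, -0.003]
contact_force: [0.1, -0.1, -3.3]
opening: 0.0137
gripper_force: 58.7
```

Emit:
{"method": "carry_out", "body": {
  "steps": [
    [0, 0, 0.06, 0, 0, 0, 1],
    [0, 0, 0.06, 0, 0, 0, 1],
    [0, 0, 0, 0, 0, 0, 1],
    [0, 0, 0, 0, 0, 0, 1],
    [0, 0, 0, 0, 0, 0, 1]
  ]
}}

```text
time: 18.55
eef_pos: [0.4841, 0.06, 0.0565]
tcp_rot: [-0.0, 1.0, 0.0, 0.0]
contact_force: [0.3, -0.4, -3.5]
opening: 0.0136
gripper_force: 58.8
```

Emit:
{"method": "carry_out", "body": {
  "steps": [
    [0, 0, 0.03, 0, 0, 0, 1],
    [0, 0, 0.023, 0, 0, 0, 1],
    [0, 0, 0, 0, 0, 0, 1],
    [0, 0, 0, 0, 0, 0, 1]
  ]
}}

```text
time: 18.95
eef_pos: [0.4832, 0.0599, 0.0342]
tcp_rot: [0.0, 1.0, 0.0, -0.0]
contact_force: [0.8, -0.3, -4.3]
opening: 0.0133
gripper_force: 62.4
```

Emit:
{"method": "carry_out", "body": {
  "steps": [
    [0, 0, 0, 0, 0, 0, 0],
    [0, 0, 0, 0, 0, 0, 0],
    [0, 0, 0, 0, 0, 0, 0],
    [0, 0, -0.05, 0, 0, 0, 0],
    [0, 0, -0.12, 0, 0, 0, 0]
  ]
}}

```text
time: 19.45
eef_pos: [0.481, 0.0597, 0.101]
tcp_rot: [0.001, 1.0, 0.0, -0.003]
contact_force: [1.2, 0.7, 0.3]
opening: 0.043
gripper_force: 0.0
```

Emit:
{"method": "carry_out", "body": {
  "steps": [
    [0, 0, -0.12, 0, 0, 0, 0],
    [0, 0.12, 0, 0, 0, 0, 0],
    [0, 0.12, 0, 0, 0, 0, 0],
    [0, 0.12, 0, 0, 0, 0, 0],
    [0, 0.12, 0, 0, 0, 0, 0]
  ]
}}

```text
time: 19.95
eef_pos: [0.4837, -0.1338, 0.1513]
tcp_rot: [0.0, 1.0, 0.001, 0.001]
contact_force: [1.6, 0.6, -0.7]
opening: 0.0426
gripper_force: 0.0
```

Emit:
{"method": "carry_out", "body": {
  "steps": [
    [0, 0.12, 0, 0, 0, 0, 0],
    [0, 0.12, 0, 0, 0, 0, 0],
    [0, 0.12, 0, 0, 0, 0, 0],
    [0, 0.12, 0, 0, 0, 0, 0],
    [0, 0.12, 0, 0, 0, 0, 0]
  ]
}}

```text
time: 20.45
eef_pos: [0.4836, -0.374, 0.151]
tcp_rot: [0.0, 1.0, 0.0, 0.0]
contact_force: [1.8, -0.1, -0.4]
opening: 0.043
gripper_force: 0.0
```

Emit:
{"method": "carry_out", "body": {
  "steps": [
    [-0.08, 0.08, 0, 0, 0, 0, 0],
    [-0.08, 0.08, 0, 0, 0, 0, 0],
    [-0.04, 0.04, 0, 0, 0, 0, 0],
    [0, 0, 0, 0, 0, 0, 0],
    [0, 0, 0, 0, 0, 0, 0]
  ]
}}

```text
time: 20.95
eef_pos: [0.404, -0.4519, 0.1508]
tcp_rot: [-0.0, 1.0, -0.0, 0.0]
contact_force: [0.4, 1.0, -0.1]
opening: 0.043
gripper_force: 0.0
```

```bash
python3 - <<'E'
from h import *
im,d=read_camera("top"); s=sense();print(s["time"],s["eef_pos"],s["opening"])
r=slice(230,310); c=slice(230,440)
vv,uu=np.mgrid[230:310,230:440]; o,rr=ray("top",np.c_[uu.ravel(),vv.ravel()]); h=(o+rr*d[r,c].ravel()[:,None])[:,2].reshape(80,210)
kn=((h>.046)&(h<.062)).astype(np.uint8)
n,l,st,ce=cv2.connectedComponentsWithStats(kn)
for i in range(1,n):
    if st[i,4]>20: print(plane("top",[ce[i]+[230,230]],.054).round(4),np.percentile(h[l==i],[20,80]).round(4),st[i,4])
cv2.imwrite("pics/end.png",cv2.resize(im[190:330,150:470],(800,350),interpolation=cv2.INTER_CUBIC))
E
```

```text
21.0 [ 0.40496152 -0.45094711  0.15076825] 0.042607576306942826
[[0.4822 0.059  0.054 ]] [0.0529 0.056 ] 90
[[ 0.4779 -0.0166  0.054 ]] [0.0534 0.0565] 86
[[ 0.4709 -0.0948  0.054 ]] [0.0529 0.0563] 91
[[ 0.4666 -0.1717  0.054 ]] [0.0531 0.056 ] 92
```

View pics/end.png

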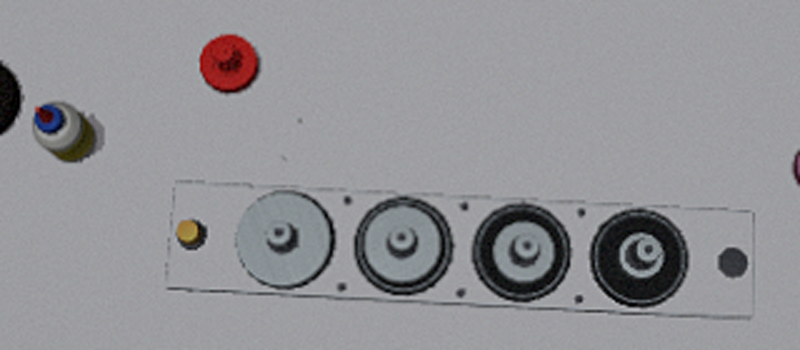

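The picture shows the pin (188,232), then the 62 (285,238), 50 (403,243), 40 (522,250) and 30 (640,256), each upright and within about 2 mm of its pad centre. The bottle (62,130) is untouched.

```bash
python3 -c "from station import order;print(order.job_done())"
```

```text
the job is handed in; nothing more can be done
None
```

The job is handed in: all four discs stand on their pads in order from the brass pin (62, 50, 40, 30 mm), each measured within about 2 mm of its pad's centre, and the glue bottle was left untouched; no verdict came back.

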